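Tighten the vent union, then hold the filter cover over its screw holes

TASK

We are closing up the irrigation filter on the bench: first turn the brass hexagon union nut under the air vent clockwise by hand until it is fully tight, because after that your hand is taken. Then lift the cover plate by its handle, turn it to match the housing, and hold it still and level about a centimetre above the gasket, its round spigot started in the bore and every screw hole squarely over its threaded hole, so that I can drop in the four screws. Do not let the cover down on the gasket, leave the other things where they are, and finish while you are still holding the cover there.

Things in the scene. Friction and masses are not known exactly. Their poses are not given: they have to be found in the camera images.
- housing: grey cast filter housing, fixed, on a 130 x 130 mm base plate. Origin: on the bench under the axis of its upright round bore; z up. Its flange and gasket taper along y: 136 mm long (y = -68 to 68), 104 mm wide at the -y end, 82 mm at the +y end. Beyond the -y end, at x = 0, y = -138 mm, a bend rises with the union nut and air vent; at the +y end a low inlet stub reaches to y = 97 mm
- bore (a point): centre of the bore mouth, level with the gasket face, 104 mm above the bench; axes as the housing. Bore 60 mm across and open; the filter screen inside ends 26 mm below this point
- thread0 (a point): mouth of a threaded hole (7 mm across), at the gasket face: wide end, housing x = -38, y = -54 mm
- thread1 (a point): mouth of a threaded hole, at the gasket face: wide end, housing x = +38, y = -54 mm
- thread2 (a point): mouth of a threaded hole, at the gasket face: narrow end, housing x = +27, y = +54 mm
- thread3 (a point): mouth of a threaded hole, at the gasket face: narrow end, housing x = -27, y = +54 mm
- gasket: the black rubber gasket, 2 mm thick, lying on the flange as part of the housing; same origin and axes as the housing
- union_nut (a joint): turn of the brass captive union nut about its upright axis, in rad, growing as it is turned clockwise seen from above; fully tight at the stop, 1.5. It starts 0.75 to 1.25 rad short of that, stays where it is left and takes about 0.12 N m to turn
- nut_grip (a point): on the union nut's axis at mid height of its hexagon, 128 mm above the bench; turns with the nut. Hexagon 44 mm across flats, 26 mm tall (115 to 141 mm up), one pair of flats square to this frame's x axis, the others 60 degrees on. Above it stands the fixed grey air vent, at most 35 mm across, top 169 mm above the bench
- cover: loose cast aluminium cover plate, about 0.45 kg, lying right side up on its round spigot. Origin: centre of the spigot's underside; z up. Spigot 52 mm across, 18 mm tall: the plate spans z = 18 to 26 mm. Same tapered outline and holes as the flange, in the same axes (wide end at -y): fits one way only, its x and y along the housing's
- cover_handle (a point): centre of the grip bar of the cover's bridge handle, 61 mm above the spigot's underside; axes as the cover. Bar along the cover's y, 80 mm long, 16 mm wide (x), 22 mm tall (50 to 72 mm above the spigot's underside), on two pillars at y = -33 and 33 mm; the plate's top is 35 mm below this point
- cover_hole0 (a point): centre of a 14 mm screw hole, on the underside of the plate: wide end, cover x = -38, y = -54 mm; belongs over thread0
- cover_hole1 (a point): as before: wide end, x = +38, y = -54 mm; belongs over thread1
- cover_hole2 (a point): as before: narrow end, x = +27, y = +54 mm; belongs over thread2
- cover_hole3 (a point): as before: narrow end, x = -27, y = +54 mm; belongs over thread3
- screw_dish: bystander: round steel dish 94 mm across and 16 mm tall with the four screws in it; origin under its centre; stands on the other side of the housing from the cover
- spanner: bystander: steel spanner lying on the bench between robot and housing, not needed
- rose: bystander: brass watering-can rose, 70 mm across, 59 mm tall, standing behind the housing to the left
- labels: bystander: bundle of white stick labels, 109 x 17 x 15 mm, lying in front of the housing to the left
Mind the look-alikes: they are no part of the job. Several things have the shape of the cover; the one meant has the colours described above.

How it is judged:
By the outcome, as a careful person would: the job done as asked, in the order asked, and still so for the second after the job is handed in, while the arm keeps its last pose, push and grip.
It also fails if it takes over 64 s, if anything falls off the work surface, if the arm or the gripper's body presses on something with over 40 N, if the wrist force passes 120 N, or if a joint passes its speed limit or range.

ROBOT

A 7-joint arm with a two-finger parallel gripper is mounted at the origin on the work surface; the furniture and walls round the work are solid. World frame = base frame: x ahead of the robot, y to its left, z up, the work surface at z = 0. Lengths are in m, angles in rad, forces in N, time in s.
With the tool pointing down it reaches from about 0.4 to 0.85 m from the base axis. Payload 4.4 kg.
Tool frame: the origin (TCP) lies midway between the tips of the shut fingers; the grasp point (between the pads) lies arm.tcp_to_grasp behind it (arm.tcp_to_grasp is the distance from the TCP to the grasp point, in m); z points along the fingers, y is the direction in which the jaws open and shut (so a half turn about z gives the same grasp; the last joint's range is limited). The gripper opens to 94 mm and grips with 3 to 60 N. Pads are 16 mm wide; open, the fingers measure 119 mm over their backs; the gripper's body (75 mm by 177 mm) begins 78 mm behind the grasp point.
Start: joints at [-1.277, 0.628, 0.038, 1.517, -0.027, 0.996, -0.02], TCP at [0.229, 0.608, 0.205] pointing down, gripper open.
Joint ranges: [-3.06, 3.06], [-0.37, 2.12], [-1.25, 1.32], [0.18, 2.47], [-1.1, 4.24], [0.23, 1.98], [-2.94, 2.94]. Speed limits (rad/s): [2.57, 2.57, 3.14, 3.14, 3.14, 3.14, 3.14].

INTERFACE

Orientations are given as a unit quaternion [w, x, y, z].
In Python, from rig import arm gives the robot as it stands. The module is installed in compiled form; this text tells all that it offers.
- The arm moves only by the shell command python3 -m creep 'ROWS' [FORCE]. ROWS is JSON, a list of rows, each an object of numbers: "gripper": the finger opening in cm, from 0 to 9.4; "x", "y", "z": the shift along the world's x, y, z in cm; "wx", "wy", "wz": the turn, a rotation vector about the world's x, y, z in degrees. A call has 1 to 20 rows; each row shifts and turns the commanded pose from where the row before left it; what a row does not reach is not made up. A row lasts 1/8 s, in which the tool goes at most 62.5 mm and 10.7 degrees, less where a joint would pass 70% of its speed; a pose out of reach is approached as far as the arm can. A call with a gripper value outside its range is refused whole. The fingers move at their own pace and stop on an object; FORCE is the grip in N (left out, the last holds). Time passes only in rows, so rows that do not move let the fingers close. It gives the time, the measured TCP pose, the force and the opening at its end, in the units of the state.
- arm.observe(): the state, without advancing time (a new reading comes with each control period).
- arm.camera(name): name is "side" or "top"; returns a dict with "frame" (420x560x3 uint8, red, green, blue), "z_map" (420x560 float32, m along the optical axis (not along the pixel's ray), 0 where there is no reading), "fx", "fy", "cx", "cy" (pixels), "R" (3x3) and "t" (3): a world point X has camera coordinates R X + t. Camera axes: x right, y down, z forward; pixel columns grow to the right and rows downward; lengths in m; the calibration is good to about 2 mm. A picture is of the moment at which its call begins.
- arm.finish_job(): hands the job in, once; it reports no verdict.
The state is a dict: "t": time; "joint_pos": joint angles; "dq": joint speeds; "tau": joint torques, N m; "ee_pos": TCP position; "tool_rot": TCP orientation; "contact_force": force on the tool from outside, world axes, zero at the start; "wrist_torque": the same for the moment, N m; "finger_gap": finger opening in m.
Only numpy, scipy, OpenCV 4.12 (cv2) and the standard library are available. Lean on these libraries where they do the work, as an engineer would, in place of code of your own. Each camera call takes 0.05 s, during which the arm holds its last target.

## Working session

There is one attempt and no reset: what is moved stays moved. The work goes in short steps, Python scripts to look and compute and a shell command to move; the robot and the scene stay as the last step left them, time stands still between calls to the robot, and variables do not carry over. Pictures are saved under pics/ and viewed, and the job is handed in when it is done.

```bash
mkdir -p pics; python3 - <<'E'
from rig import arm
import cv2,numpy as np
s=arm.observe();print({k:np.round(v,3).tolist() for k,v in s.items()},arm.tcp_to_grasp)
for n in("side","top"):
    c=arm.camera(n);cv2.imwrite(f"pics/{n}0.png",cv2.cvtColor(c["frame"],cv2.COLOR_RGB2BGR))
    print(n,c["fx"],c["fy"],c["cx"],c["cy"],np.round(c["R"],3).tolist(),np.round(c["t"],3).tolist(),"campos",np.round(-np.array(c["R"]).T@c["t"],3),(c["z_map"]>0).mean())
E
```

```text
{'t': 0.0, 'joint_pos': [-1.277, 0.629, 0.038, 1.518, -0.027, 0.996, -0.02], 'dq': [0.0, 0.0, -0.0, 0.001, -0.0, -0.001, -0.001], 'tau': [0.0, -54.974, 1.144, -18.663, -0.052, 0.023, 0.0], 'ee_pos': [0.229, 0.608, 0.205], 'tool_rot': [-0.0, 0.179, 0.984, -0.001], 'contact_force': [-0.296, 0.098, 0.419], 'wrist_torque': [-0.039, -0.012, 0.001], 'finger_gap': 0.094} 0.0188
side 473.4371150780834 473.4371150780834 278.9997246167815 204.91472732025454 [[-0.999, 0.037, 0.023], [-0.003, 0.459, -0.889], [-0.044, -0.888, -0.458]] [0.467, 0.184, 1.725] campos [0.543 1.429 0.943] 0.8900807823129252
top 386.77636335089124 386.77636335089124 276.63484431167024 209.00008907439496 [[-0.008, -1.0, 0.023], [-0.995, 0.005, -0.095], [0.095, -0.024, -0.995]] [-0.199, 0.443, 1.435] campos [ 0.303 -0.167  1.475] 0.9957780612244898
```

View pics/side0.png

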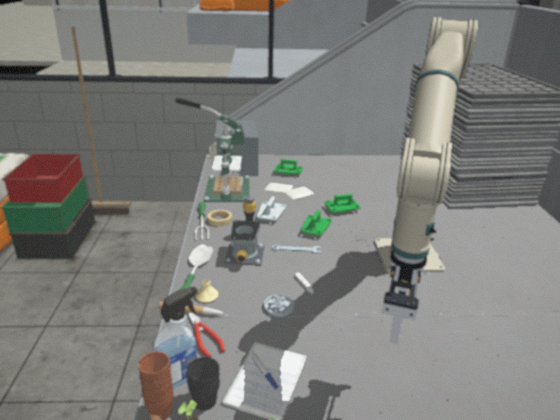

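View pics/top0.png

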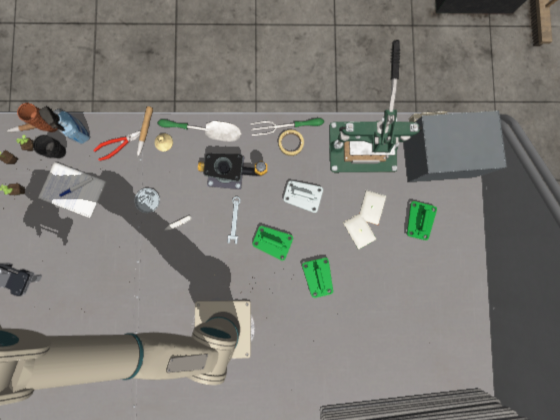

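```bash
python3 - <<'E'
import cv2,numpy as np
t=cv2.imread("pics/top0.png");s=cv2.imread("pics/side0.png")
cv2.imwrite("pics/tc.png",cv2.resize(t[125:265,180:340],None,fx=5,fy=4.2,interpolation=cv2.INTER_CUBIC)[:, :800])
cv2.imwrite("pics/sc.png",cv2.resize(s[150:290,190:350],None,fx=5,fy=4.2,interpolation=cv2.INTER_CUBIC))
E
```

```text
(no output)
```

View pics/tc.png

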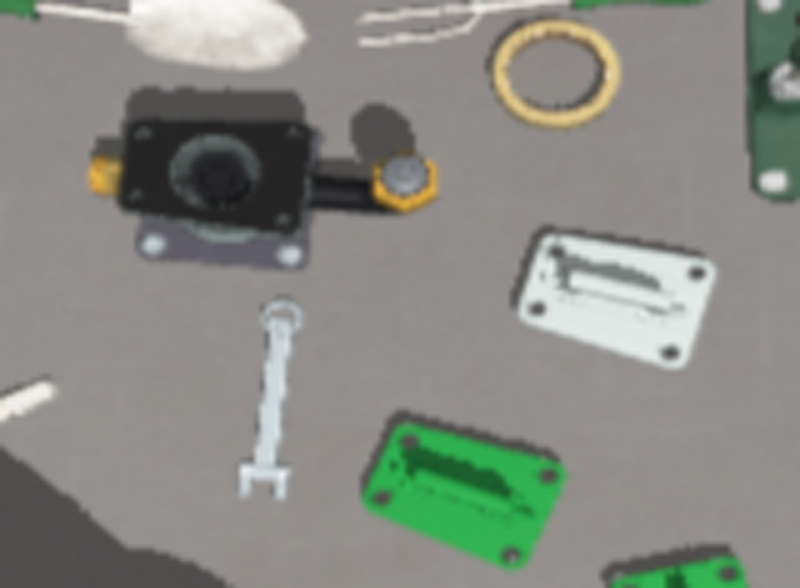

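View pics/sc.png

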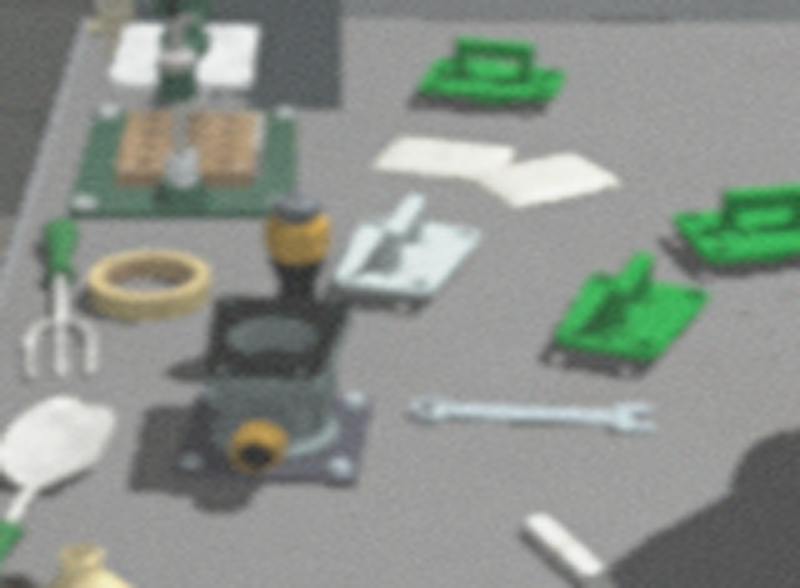

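```bash
cat > h.py <<'E'
from rig import arm
import cv2,numpy as np
def cam(n):
    c=arm.camera(n);c["R"]=np.array(c["R"]);c["t"]=np.array(c["t"]);return c
def cloud(c):
    v,u=np.mgrid[0:420,0:560];z=c["z_map"]
    P=np.stack([(u-c["cx"])/c["fx"]*z,(v-c["cy"])/c["fy"]*z,z],-1)
    W=(P-c["t"])@c["R"];W[z<=0]=np.nan;return W
def ray(c,uv,h):
    uv=np.atleast_2d(np.asarray(uv,float))
    d=np.c_[(uv[:,0]-c["cx"])/c["fx"],(uv[:,1]-c["cy"])/c["fy"],np.ones(len(uv))]@c["R"]
    o=-c["R"].T@c["t"];return o+d*((h-o[2])/d[:,2])[:,None]
def proj(c,X):
    p=np.atleast_2d(X)@c["R"].T+c["t"];return np.c_[p[:,0]/p[:,2]*c["fx"]+c["cx"],p[:,1]/p[:,2]*c["fy"]+c["cy"]]
def quad(pts):
    h=cv2.convexHull((np.array(pts)*1e4).astype(np.float32).reshape(-1,1,2)).reshape(-1,2)
    return h/1e4
E
python3 - <<'E'
from h import *
for n in("top","side"):
    c=cam(n);np.savez(f"{n}0.npz",**c);W=cloud(c)
    hsv=cv2.cvtColor(c["frame"],cv2.COLOR_RGB2HSV)
    def rep(name,m):
        P=W[m];P=P[~np.isnan(P[:,0])]
        if len(P)<5:print(n,name,len(P));return
        r=cv2.minAreaRect((P[:,:2]*1000).astype(np.float32))
        print(n,name,len(P),"med",np.round(np.median(P,0),4),"min",np.round(P.min(0),3),"max",np.round(P.max(0),3),"rect mm",np.round(r[0],1),np.round(r[1],1),round(r[2],1))
    box=lambda x0,x1,y0,y1,z0,z1:(W[...,0]>x0)&(W[...,0]<x1)&(W[...,1]>y0)&(W[...,1]<y1)&(W[...,2]>z0)&(W[...,2]<z1)
    rep("region>.02",box(.3,.7,-.4,.3,.02,.3))
    rep("gasket",box(.35,.62,-.08,.2,.09,.115))
    brass=(hsv[...,0]>12)&(hsv[...,0]<28)&(hsv[...,1]>150)&(hsv[...,2]>90)
    rep("brass hi",brass&box(.3,.7,-.4,.2,.1,.2)); rep("brass any",brass&box(.3,.7,-.4,.3,.0,.2))
    rep("cover",box(.25,.5,-.45,-.1,.012,.035)); rep("handle",box(.25,.5,-.45,-.1,.05,.09))
    rep("bench",box(.1,.25,-.3,-.1,-.02,.01))
E
```

```text
top region>.02 2969 med [ 0.5419 -0.1395  0.0416] min [ 0.302 -0.376  0.02 ] max [0.7   0.3   0.178] rect mm [501.4 -38. ] [675.  397.8] 89.9
top gasket 619 med [ 0.5757 -0.0197  0.1043] min [ 0.533 -0.077  0.091] max [0.62  0.063 0.114] rect mm [581.1  -6.3] [136.6  87. ] 85.5
top brass hi 44 med [ 0.5605 -0.1422  0.1419] min [ 0.553 -0.163  0.125] max [ 0.585 -0.125  0.163] rect mm [ 569.1 -144. ] [32.3 38.8] 0.5
top brass any 61 med [ 0.5644 -0.1318  0.1403] min [ 0.553 -0.163  0.058] max [0.611 0.088 0.163] rect mm [580.8 -37.6] [253.4  34.8] 84.1
top cover 1188 med [ 0.3432 -0.2244  0.027 ] min [ 0.25  -0.388  0.015] max [ 0.499 -0.109  0.035] rect mm [ 374.6 -247.1] [248.1 277.7] 0.9
top handle 189 med [ 0.3352 -0.2195  0.0718] min [ 0.299 -0.338  0.053] max [ 0.5   -0.147  0.079] rect mm [ 405.5 -241.9] [ 76.5 239.5] 56.6
top bench 2153 med [ 0.1743 -0.1987  0.0008] min [ 0.1   -0.3   -0.012] max [ 0.25 -0.1   0.01] rect mm [ 175.1 -200.1] [199.8 149.5] 89.8
side region>.02 2240 med [ 0.568 -0.071  0.061] min [ 0.3   -0.399  0.02 ] max [0.7  0.3  0.24] rect mm [520.6 -41.4] [670.8 414.3] 83.4
side gasket 422 med [ 0.5803 -0.0075  0.1044] min [ 0.54  -0.078  0.09 ] max [0.619 0.065 0.111] rect mm [579.5  -6.1] [ 79.7 142.8] 0.1
side brass hi 0
side brass any 0
side cover 581 med [ 0.3455 -0.2072  0.0276] min [ 0.25  -0.391  0.016] max [ 0.499 -0.104  0.035] rect mm [ 376.5 -251.5] [289.8 245.9] 87.5
side handle 120 med [ 0.3334 -0.2024  0.0704] min [ 0.302 -0.342  0.05 ] max [ 0.5  -0.14  0.08] rect mm [ 406.9 -244.5] [ 81.1 245.2] 53.6
side bench 933 med [ 0.1746 -0.1941  0.0021] min [ 0.1   -0.299 -0.005] max [ 0.25 -0.1   0.01] rect mm [ 175.  -199.7] [199.4 149.4] 90.0
```

```bash
python3 - <<'E'
from h import *
c=dict(np.load("top0.npz"))
W=cloud(c);f=c["frame"];hsv=cv2.cvtColor(f,cv2.COLOR_RGB2HSV)
# cover: bright, low-sat, in region
m=((hsv[...,2]>120)&(hsv[...,1]<40)&(W[...,2]>.012)).astype(np.uint8)
m2=np.zeros_like(m);m2[172:218,276:330]=m[172:218,276:330]
cs,_=cv2.findContours(m2,cv2.RETR_EXTERNAL,cv2.CHAIN_APPROX_NONE)
k=max(cs,key=cv2.contourArea).reshape(-1,2)
P=ray(c,k,.026)[:,:2]*1000
print("cover rect",cv2.minAreaRect(P.astype(np.float32)))
# per-side lines
def sides(P,yaw0):
    r=cv2.minAreaRect(P.astype(np.float32));cen=np.array(r[0])
    R=np.array([[np.cos(yaw0),-np.sin(yaw0)],[np.sin(yaw0),np.cos(yaw0)]])
    L=(P-cen)@R
    out={}
    for nm,sel in dict(xm=(abs(L[:,1])<48)&(L[:,0]<-28),xp=(abs(L[:,1])<48)&(L[:,0]>28),ym=(abs(L[:,0])<30)&(L[:,1]<-50),yp=(abs(L[:,0])<30)&(L[:,1]>50)).items():
        Q=L[sel];vx,vy,x0,y0=cv2.fitLine(Q.astype(np.float32),cv2.DIST_HUBER,0,.01,.01).ravel()
        if nm[0]=='x':
            out[nm]=(x0-vx/vy*y0,vx/vy)
        else: out[nm]=(y0-vy/vx*x0,vy/vx)
    tap=(out['xm'][1]+out['xp'][1])/2
    dy=-tap # rotation extra
    print("sides",{k:(round(float(a),1),round(float(b),3)) for k,(a,b) in out.items()})
    lc=np.array([(out['xm'][0]+out['xp'][0])/2,(out['ym'][0]+out['yp'][0])/2])
    # long sides mean slope = x per y -> yaw extra = -slope
    yaw=yaw0-tap; yaw_e=yaw0+(out['ym'][1]+out['yp'][1])/2
    print("center",cen+R@lc,"yaw long",np.degrees(yaw),"yaw ends",np.degrees(yaw_e),"xm/xp slopes diff expected +-0.081")
sides(P,np.radians(-14))
mg=np.zeros_like(m);g=((hsv[...,2]<60)&(W[...,2]>.09)&(W[...,2]<.115)).astype(np.uint8);mg[148:186,203:246]=g[148:186,203:246]
cs,_=cv2.findContours(mg,cv2.RETR_EXTERNAL,cv2.CHAIN_APPROX_NONE)
k=max(cs,key=cv2.contourArea).reshape(-1,2)
P=ray(c,k,.104)[:,:2]*1000
print("gasket rect",cv2.minAreaRect(P.astype(np.float32)))
sides(P,np.radians(-5))
# handle top
h=((W[...,2]>.06)&(W[...,2]<.085)).astype(np.uint8);h[:172]=0;h[218:]=0;h[:,:276]=0;h[:,330:]=0
v,u=np.nonzero(h);Q=ray(c,np.c_[u,v],.072)[:,:2]*1000
print("handle",len(Q),cv2.minAreaRect(Q.astype(np.float32)),np.median(W[h>0],0))
# nut hexagon + vent
br=((hsv[...,0]>12)&(hsv[...,0]<28)&(hsv[...,1]>120)&(hsv[...,2]>60)).astype(np.uint8);br[:,:250]=0;br[:150]=0;br[190:]=0;br[:,280:]=0
v,u=np.nonzero(br);hull=cv2.convexHull(np.c_[u,v].astype(np.float32)).reshape(-1,2)
H=ray(c,hull,.141)[:,:2]*1000;print("nut hull mm",np.round(H,0).tolist(),cv2.minEnclosingCircle(H.astype(np.float32)))
hv=((W[...,2]>.155)&(W[...,2]<.19)).astype(np.uint8);hv[:,:250]=0;hv[:150]=0;hv[190:]=0;hv[:,280:]=0
v,u=np.nonzero(hv);V=ray(c,np.c_[u,v],.165)[:,:2]*1000;print("vent",len(V),cv2.minEnclosingCircle(V.astype(np.float32)))
for nm,(a,b,x,y) in dict(nut=(150,190,245,285)).items():
    cv2.imwrite(f"pics/{nm}.png",cv2.resize(cv2.cvtColor(f[a:b,x:y],cv2.COLOR_RGB2BGR),None,fx=15,fy=15,interpolation=cv2.INTER_CUBIC))
E
```

```text
cover rect ((491.533203125, -300.2900390625), (135.53042602539062, 100.23896789550781), 73.6471939086914)
sides {'xm': (-45.5, 0.116), 'xp': (44.7, -0.041), 'ym': (-66.0, -0.034), 'yp': (66.3, -0.022)}
center [ 491.17292789 -300.07873752] yaw long -16.162499576371978 yaw ends -15.59936968921147 xm/xp slopes diff expected +-0.081
gasket rect ((589.991455078125, -7.5239410400390625), (131.47828674316406, 95.01892852783203), 85.90426635742188)
sides {'xm': (-40.2, 0.082), 'xp': (43.7, -0.086), 'ym': (-64.0, -0.02), 'yp': (64.6, 0.014)}
center [591.74299342  -7.38018079] yaw long -4.89115325161303 yaw ends -5.180378679234278 xm/xp slopes diff expected +-0.081
handle 98 ((490.8824157714844, -299.3366394042969), (79.09090423583984, 17.212751388549805), 74.36005401611328) [ 0.49161334 -0.29873714  0.07163972]
nut hull mm [[560.0, -163.0], [553.0, -153.0], [553.0, -132.0], [557.0, -125.0], [564.0, -121.0], [575.0, -121.0], [589.0, -125.0], [589.0, -163.0]] ((572.7391357421875, -144.0431365966797), 25.003376007080078)
vent 83 ((573.6193237304688, -144.47653198242188), 18.03407096862793)
```

View pics/nut.png

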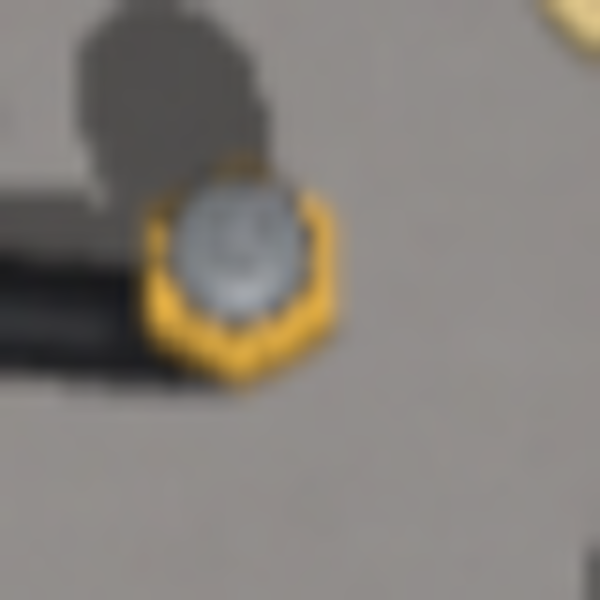

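```bash
cat > ov.py <<'E'
from h import *
def crop(c,fn,x,y,w,h,s,pts=[]):
    f=cv2.cvtColor(c["frame"],cv2.COLOR_RGB2BGR)[y:y+h,x:x+w]
    g=cv2.resize(f,None,fx=s,fy=s,interpolation=cv2.INTER_CUBIC)
    for X,col in pts:
        u,v=proj(c,X)[0];cv2.circle(g,(int((u-x+.5)*s),int((v-y+.5)*s)),3,col,-1)
    cv2.imwrite(fn,g)
def pose(o,yaw,P):
    a=np.radians(yaw);R=np.array([[np.cos(a),-np.sin(a),0],[np.sin(a),np.cos(a),0],[0,0,1]])
    return np.array(o)+np.atleast_2d(P)@R.T
OUT=[(-52,-68,0),(52,-68,0),(41,68,0),(-41,68,0)]
HOL=[(-38,-54,0),(38,-54,0),(27,54,0),(-27,54,0)]
E
python3 - <<'E'
from ov import *
for n in("top","side"):
    c=dict(np.load(n+"0.npz"))
    H=np.array([.5855,-.007,.104])
    pts=[(p,(0,0,255)) for p in pose(H,-4.9,np.array(OUT)/1e3)]+[(p,(0,255,0)) for p in pose(H,-4.9,np.array(HOL)/1e3)]
    a=np.linspace(0,2*np.pi,24,endpoint=False)
    pts+=[(p,(255,255,0)) for p in pose(H,-4.9,np.c_[.03*np.cos(a),.03*np.sin(a),0*a])]
    nut=pose(H,-4.9,[0,-.138,.037])[0]
    pts+=[(p,(255,0,255)) for p in pose(nut,0,np.c_[.0254*np.cos(a[::4]),.0254*np.sin(a[::4]),0*a[::4]])]
    if n=="top":crop(c,"pics/ht.png",192,140,90,54,8,pts)
    else:crop(c,"pics/hs.png",205,185,80,80,8,pts)
E
```

```text
(no output)
```

View pics/ht.png

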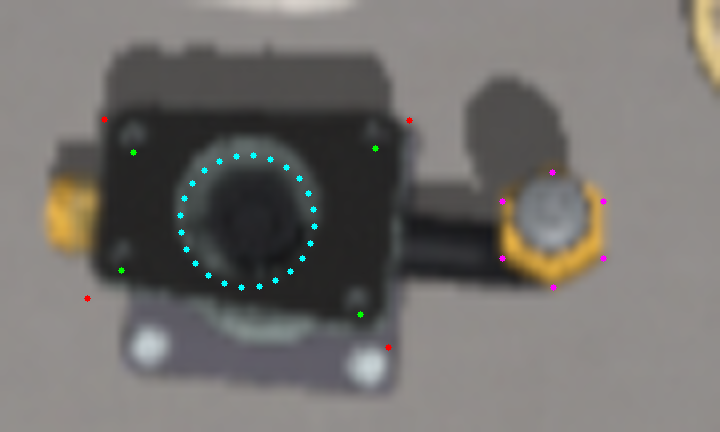

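View pics/hs.png

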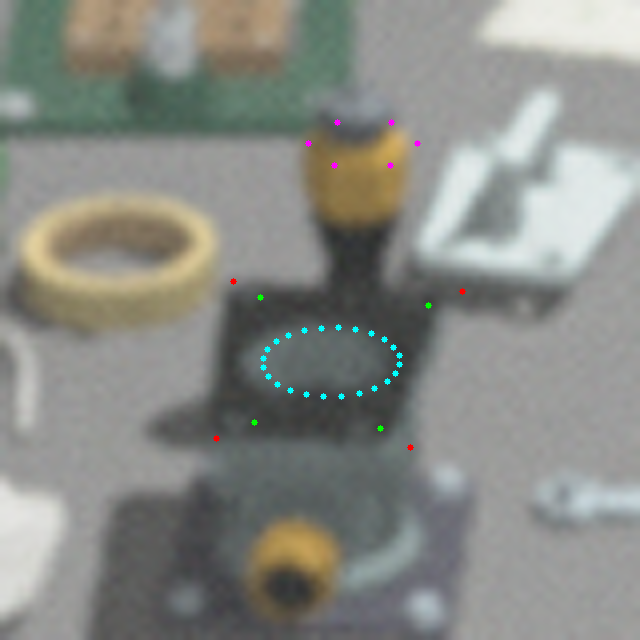

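```bash
cat >> ov.py <<'E'
def fit(P,Q):
    # P model (mm) -> Q world xy
    P=np.array(P,float)[:,:2]/1e3;Q=np.array(Q)[:,:2]
    pc,qc=P.mean(0),Q.mean(0);p=P-pc;q=Q-qc
    a=np.arctan2((p[:,0]*q[:,1]-p[:,1]*q[:,0]).sum(),(p*q).sum())
    R=np.array([[np.cos(a),-np.sin(a)],[np.sin(a),np.cos(a)]])
    o=qc-R@pc;res=(Q-(P@R.T+o))*1e3
    return o,np.degrees(a),res
E
python3 - <<'E'
from ov import *
c=dict(np.load("top0.npz"))
# threads: order thread0 (-x,-y): right bottom ; thread1 (+x,-y): right top; 2 (+x,+y) left top; 3 left bottom
t=np.array([(357,298),(377,131),(135,133),(120,250)])/8+[192,140]-.5
g=cv2.cvtColor(c["frame"],cv2.COLOR_RGB2GRAY).astype(float)
def refine(t,sgn,r=3):
    out=[]
    for u,v in t:
        for _ in range(3):
            ys,xs=np.mgrid[int(round(v))-r:int(round(v))+r+1,int(round(u))-r:int(round(u))+r+1]
            k=(xs-u)**2+(ys-v)**2<=r*r+.5
            w=g[ys,xs]*sgn;w=np.clip(w-np.median(w[k])-3,0,None)*k
            u,v=(w*xs).sum()/w.sum(),(w*ys).sum()/w.sum()
        out.append((u,v))
    return np.array(out)
tr=refine(t,1);print(np.round(t,1).tolist(),np.round(tr,1).tolist())
for T in(t,tr):
    o,a,r=fit(HOL,ray(c,T,.104));print("housing",np.round(o,4),round(a,2),np.round(r,1).tolist())
# cover holes
cs=dict(np.load("side0.npz"))
crop(c,"pics/ct.png",270,165,65,60,10);crop(cs,"pics/cs.png",250,188,45,40,14)
E
```

```text
[[236.1, 176.8], [238.6, 155.9], [208.4, 156.1], [206.5, 170.8]] [[236.1, 176.8], [242.7, 152.5], [207.8, 155.9], [206.3, 170.8]]
housing [ 0.5939 -0.0068] -5.95 [[-0.0, 0.6], [0.5, -0.4], [-0.5, -0.4], [-0.0, 0.2]]
housing [ 0.5971 -0.0097] -5.17 [[-4.1, 4.3], [8.8, -12.4], [-2.1, 4.2], [-2.6, 4.0]]
```

View pics/ct.png

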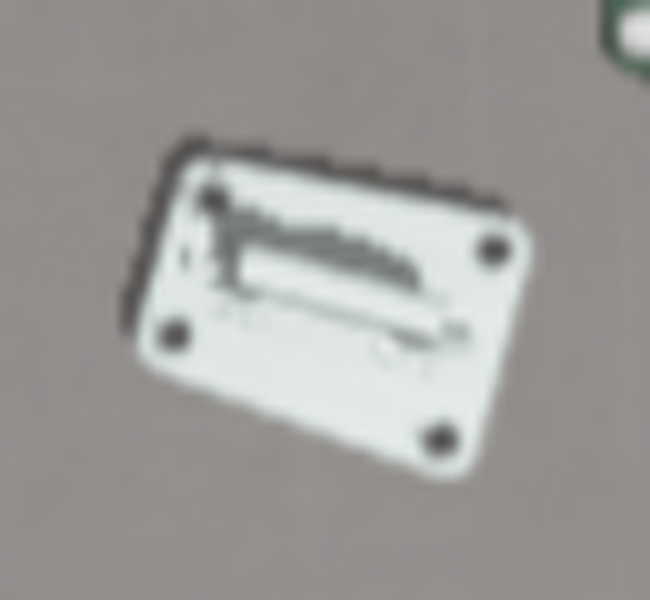

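View pics/cs.png

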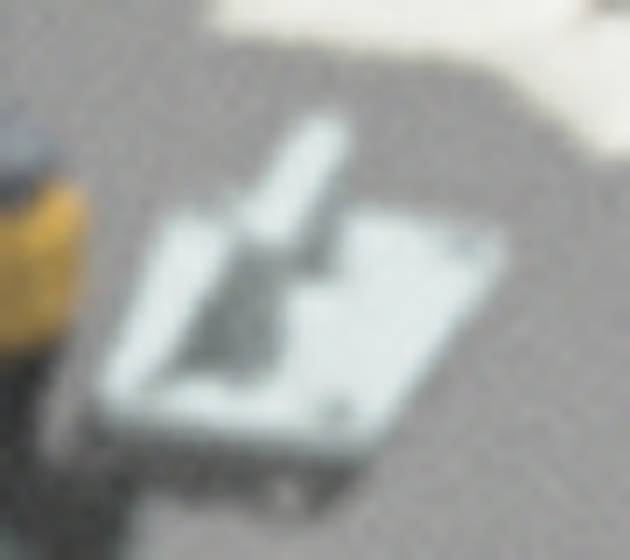

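```bash
python3 - <<'E'
from ov import *
c=dict(np.load("top0.npz"));s=dict(np.load("side0.npz"))
T=np.array([(440,438),(494,249),(212,198),(173,335)])/10+[270,165]-.5
for h in(.026,.022):
    o,a,r=fit(HOL,ray(c,T,h));print("cover",np.round(o,4),round(a,2),np.round(r,1).tolist())
Ws=cloud(s);Wt=cloud(c)
H=np.array([.594,-.0068,.104]);nut=pose(H,-5.95,[0,-.138,.037])[0];print(nut)
for n,k in(("top",c),("side",s)):
    a=np.linspace(0,2*np.pi,24,endpoint=False)
    pts=[(p,(0,0,255)) for p in pose(H,-5.95,np.array(OUT)/1e3)]+[(p,(0,255,0)) for p in pose(H,-5.95,np.array(HOL)/1e3)]
    pts+=[(p,(255,255,0)) for p in pose(H,-5.95,np.c_[.03*np.cos(a),.03*np.sin(a),0*a])]
    pts+=[(p,(255,0,255)) for p in pose(nut,0,np.c_[.0254*np.cos(a[::4]),.0254*np.sin(a[::4]),0*a[::4]])]
    pts+=[(p,(255,0,0)) for p in pose(nut+[0,0,.028],0,np.c_[.0175*np.cos(a[::4]),.0175*np.sin(a[::4]),0*a[::4]])]
    B=np.array([(x,y,-.104) for x in(-.065,.065) for y in(-.065,.065)]);pts+=[(p,(0,255,255)) for p in pose(H,-5.95,B)]
    if n=="top":crop(k,"pics/ht2.png",192,140,90,60,8,pts)
    else:crop(k,"pics/hs2.png",205,185,80,80,7,pts)
E
```

```text
cover [ 0.4938 -0.3004] -16.2 [[0.7, 0.3], [-0.4, -0.2], [0.0, -0.1], [-0.4, 0.1]]
cover [ 0.4944 -0.3008] -16.2 [[0.6, 0.2], [-0.3, -0.4], [0.1, -0.0], [-0.4, 0.3]]
[ 0.57969485 -0.14405656  0.141     ]
```

View pics/ht2.png

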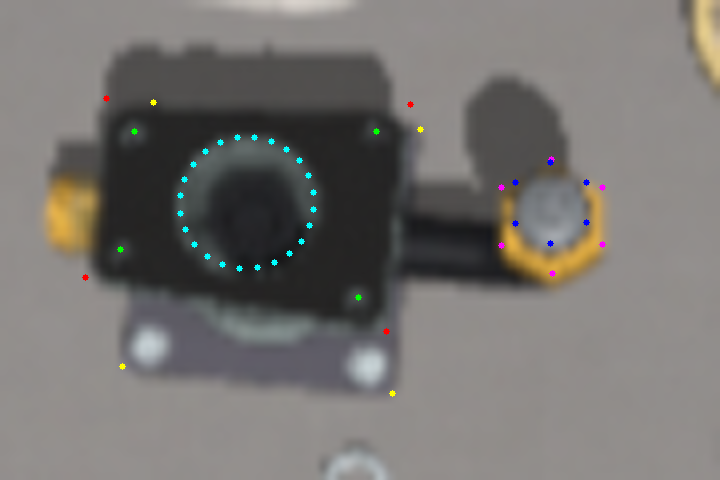

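View pics/hs2.png

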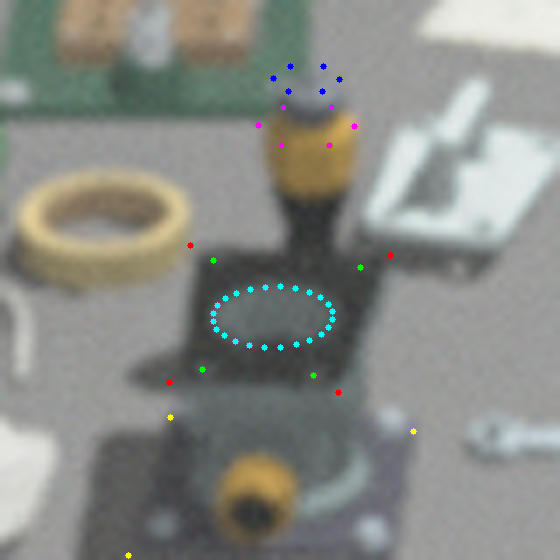

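```bash
python3 - <<'E'
from ov import *
for n,(x,y,w,h) in dict(top=(198,145,55,45),side=(222,212,45,40)).items():
    c=dict(np.load(n+"0.npz"));f=c["frame"].astype(float)
    c["frame"]=(np.clip((f/255),0,1)**.45*255).astype(np.uint8)
    crop(c,f"pics/g{n}.png",x,y,w,h,14)
E
```

```text
(no output)
```

View pics/gtop.png

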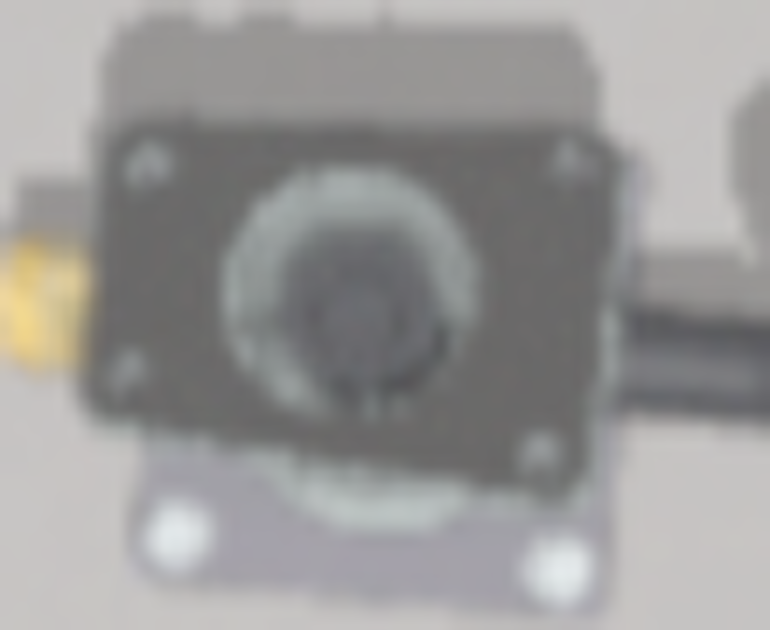

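View pics/gside.png

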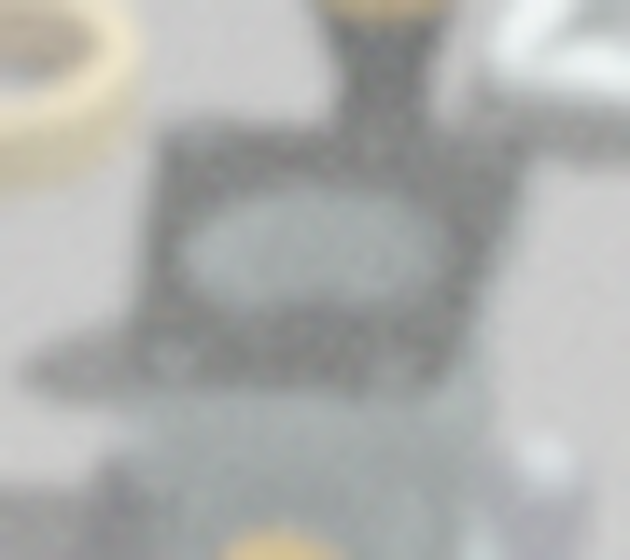

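Candidates for the cover (top view): silver plate (302,196), green look-alikes (272,241), (318,277) and (421,219). The silver aluminium one fits the description, and the close crop (ct.png) shows its wide end at -y and its four holes. The nut is the brass hexagon under the grey vent at (261,168). The inlet stub at (200,168) and the tape ring at (291,142) aren't it.

Estimates:

| Thing | Position (m) | Yaw |
|---|---|---|
| Housing | (0.594, -0.007) | -6° |
| Nut | (0.579, -0.144) | flat normals at 90°, 30° and -30° |
| Cover | (0.493, -0.300) | -16.2° |

```bash
python3 -m creep '[{"z":4.5},{"x":2,"y":-4.4,"wz":-9.8},{"x":2,"y":-4.4,"wz":-9.8},{"x":2,"y":-4.4,"wz":-9.8},{"x":2,"y":-4.4,"wz":-9.8},{"x":2,"y":-4.4},{"x":2,"y":-4.4},{"x":2,"y":-4.4},{"x":2,"y":-4.4},{"x":2,"y":-4.4},{"x":2,"y":-4.4},{"x":2,"y":-4.4},{"x":2,"y":-4.4},{"x":2,"y":-4.4},{"x":2,"y":-4.4},{"x":2,"y":-4.4},{"x":2,"y":-4.4},{},{}]' 15
```

```text
schema error: expected keys gripper, x, y, z, wx, wy, wz
```

```bash
python3 -m creep '[{"z":4.5},{"x":2,"y":-4.4,"wz":-9.8},{"x":2,"y":-4.4,"wz":-9.8},{"x":2,"y":-4.4,"wz":-9.8},{"x":2,"y":-4.4,"wz":-9.8},{"x":2,"y":-4.4},{"x":2,"y":-4.4},{"x":2,"y":-4.4},{"x":2,"y":-4.4},{"x":2,"y":-4.4},{"x":2,"y":-4.4},{"x":2,"y":-4.4},{"x":2,"y":-4.4},{"x":2,"y":-4.4},{"x":2,"y":-4.4},{"x":2,"y":-4.4},{"x":2,"y":-4.4},{"x":0},{"x":0}]' 15
```

```text
schema error: expected keys gripper, x, y, z, wx, wy, wz
```

All seven keys are required in each row, so I'll write them out.

```bash
python3 -m creep '[{"gripper":9.4,"x":0,"y":0,"z":4.5,"wx":0,"wy":0,"wz":0},{"gripper":9.4,"x":2,"y":-4.4,"z":0,"wx":0,"wy":0,"wz":-9.8},{"gripper":9.4,"x":2,"y":-4.4,"z":0,"wx":0,"wy":0,"wz":-9.8},{"gripper":9.4,"x":2,"y":-4.4,"z":0,"wx":0,"wy":0,"wz":-9.8},{"gripper":9.4,"x":2,"y":-4.4,"z":0,"wx":0,"wy":0,"wz":-9.8},{"gripper":9.4,"x":2,"y":-4.4,"z":0,"wx":0,"wy":0,"wz":0},{"gripper":9.4,"x":2,"y":-4.4,"z":0,"wx":0,"wy":0,"wz":0},{"gripper":9.4,"x":2,"y":-4.4,"z":0,"wx":0,"wy":0,"wz":0},{"gripper":9.4,"x":2,"y":-4.4,"z":0,"wx":0,"wy":0,"wz":0},{"gripper":9.4,"x":2,"y":-4.4,"z":0,"wx":0,"wy":0,"wz":0},{"gripper":9.4,"x":2,"y":-4.4,"z":0,"wx":0,"wy":0,"wz":0},{"gripper":9.4,"x":2,"y":-4.4,"z":0,"wx":0,"wy":0,"wz":0},{"gripper":9.4,"x":2,"y":-4.4,"z":0,"wx":0,"wy":0,"wz":0},{"gripper":9.4,"x":2,"y":-4.4,"z":0,"wx":0,"wy":0,"wz":0},{"gripper":9.4,"x":2,"y":-4.4,"z":0,"wx":0,"wy":0,"wz":0},{"gripper":9.4,"x":2,"y":-4.4,"z":0,"wx":0,"wy":0,"wz":0},{"gripper":9.4,"x":2,"y":-4.4,"z":0,"wx":0,"wy":0,"wz":0},{"gripper":9.4,"x":0,"y":0,"z":0,"wx":0,"wy":0,"wz":0}]' 15
```

```text
t: 2.45
ee_pos: [0.5493, -0.1003, 0.2503]
tool_rot: [0.001, 0.501, 0.865, -0.001]
contact_force: [-0.5, 0.3, -0.1]
finger_gap: 0.0941
```

```bash
cat > st.py <<'E'
from h import *
from scipy.spatial.transform import Rotation as Ro
s=arm.observe();q=s["tool_rot"];R=Ro.from_quat([q[1],q[2],q[3],q[0]]).as_matrix()
print("t",round(s["t"],2),"tcp",np.round(s["ee_pos"],4),"jaw yaw",round(np.degrees(np.arctan2(R[1,1],R[0,1])),2),"zaxis",np.round(R[:,2],3),"F",np.round(s["contact_force"],1),"M",np.round(s["wrist_torque"],2),"gap",round(s["finger_gap"],4),"j",np.round(s["joint_pos"],2))
E
python3 st.py
```

```text
t 2.45 tcp [ 0.5493 -0.1003  0.2503] jaw yaw 29.81 zaxis [ 0.001 -0.003 -1.   ] F [-0.5  0.3 -0.1] M [-0.05  0.09  0.03] gap 0.0941 j [-0.12  0.47  0.37  1.73 -0.19  0.98  0.84]
```

```bash
python3 -m creep '[{"gripper":9.4,"x":3,"y":-4.4,"z":0,"wx":0,"wy":0,"wz":0},{"gripper":9.4,"x":0,"y":0,"z":-3,"wx":0,"wy":0,"wz":0},{"gripper":9.4,"x":0,"y":0,"z":-3,"wx":0,"wy":0,"wz":0},{"gripper":9.4,"x":0,"y":0,"z":0,"wx":0,"wy":0,"wz":0}]' 15; python3 st.py; python3 - <<'E'
from ov import *
for n,(x,y,w,h) in dict(top=(230,140,65,60),side=(215,170,60,60)).items():
    c=cam(n);s=arm.observe();tc=np.array(s["ee_pos"])
    nt=np.array([.5795,-.144,.169])
    crop(c,f"pics/n1{n}.png",x,y,w,h,10,[(tc,(0,0,255)),(nt,(255,0,0)),(nt-[0,0,.041],(255,0,255))])
E
```

```text
t: 2.95
ee_pos: [0.5769, -0.1376, 0.1884]
tool_rot: [-0.003, 0.498, 0.867, -0.0]
contact_force: [0.1, 0.2, -0.5]
finger_gap: 0.0941
t 2.95 tcp [ 0.5769 -0.1376  0.1884] jaw yaw 30.25 zaxis [-0.005  0.002 -1.   ] F [ 0.1  0.2 -0.5] M [-0.03  0.04 -0.03] gap 0.0941 j [-0.02  0.59  0.34  1.7  -0.24  0.9   0.94]
```

View pics/n1side.png

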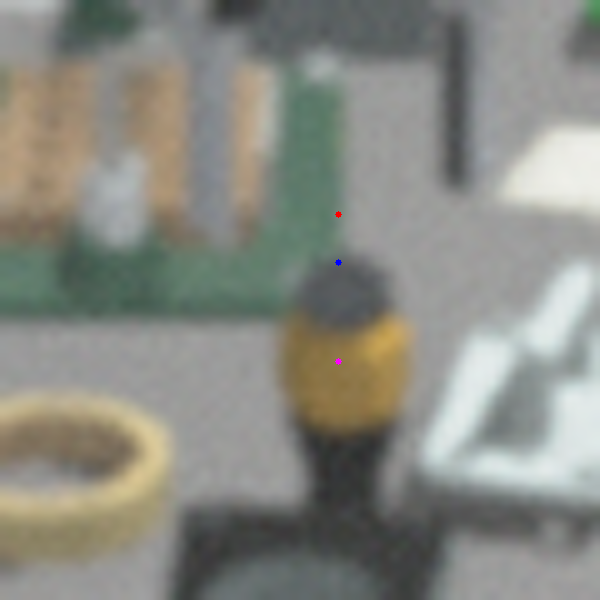

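View pics/n1top.png

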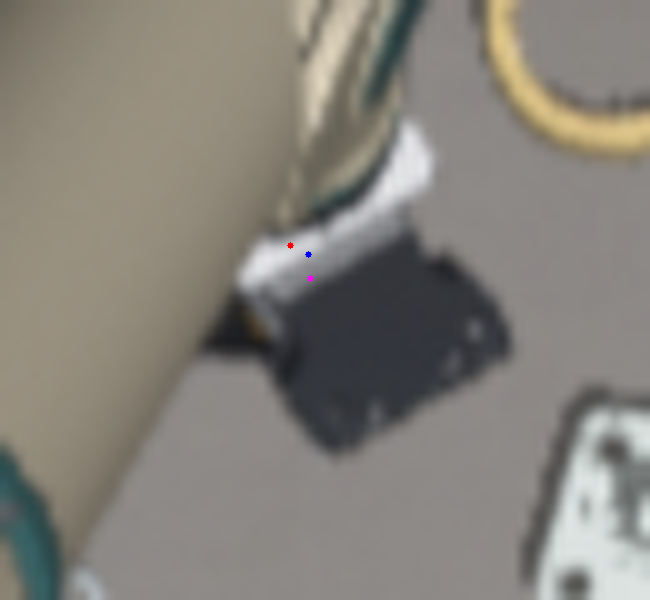

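```bash
python3 -m creep '[{"gripper":9.4,"x":-0.1,"y":-0.4,"z":0,"wx":0,"wy":0,"wz":0},{"gripper":9.4,"x":0,"y":0,"z":0,"wx":0,"wy":0,"wz":0},{"gripper":9.4,"x":0,"y":0,"z":0,"wx":0,"wy":0,"wz":0}]' 15; python3 st.py
```

```text
t: 3.42
ee_pos: [0.5781, -0.1437, 0.1911]
tool_rot: [0.0, 0.499, 0.867, 0.0]
contact_force: [0.1, -0.1, -0.3]
finger_gap: 0.0941
t 3.42 tcp [ 0.5781 -0.1437  0.1911] jaw yaw 30.17 zaxis [ 0.001 -0.    -1.   ] F [ 0.1 -0.1 -0.3] M [-0.09  0.03  0.08] gap 0.0941 j [-0.02  0.59  0.34  1.7  -0.24  0.9   0.95]
```

Now down to TCP z 0.111 (grasp about 0.130), then close.

```bash
python3 -m creep '[{"gripper":9.4,"x":0,"y":0,"z":-2,"wx":0,"wy":0,"wz":0},{"gripper":9.4,"x":0,"y":0,"z":-2,"wx":0,"wy":0,"wz":0},{"gripper":9.4,"x":0,"y":0,"z":-2,"wx":0,"wy":0,"wz":0},{"gripper":9.4,"x":0,"y":0,"z":-2,"wx":0,"wy":0,"wz":0},{"gripper":9.4,"x":0,"y":0,"z":0,"wx":0,"wy":0,"wz":0},{"gripper":9.4,"x":0,"y":0,"z":0,"wx":0,"wy":0,"wz":0}]' 15; python3 -m creep '[{"gripper":3.5,"x":0,"y":0,"z":0,"wx":0,"wy":0,"wz":0},{"gripper":3.5,"x":0,"y":0,"z":0,"wx":0,"wy":0,"wz":0},{"gripper":3.5,"x":0,"y":0,"z":0,"wx":0,"wy":0,"wz":0},{"gripper":3.5,"x":0,"y":0,"z":0,"wx":0,"wy":0,"wz":0},{"gripper":3.5,"x":0,"y":0,"z":0,"wx":0,"wy":0,"wz":0},{"gripper":3.5,"x":0,"y":0,"z":0,"wx":0,"wy":0,"wz":0}]' 15;python3 st.py
```

```text
t: 4.18
ee_pos: [0.5784, -0.1438, 0.1112]
tool_rot: [0.001, 0.499, 0.867, 0.0]
contact_force: [1.2, -0.6, 0.4]
finger_gap: 0.094
t: 4.92
ee_pos: [0.5774, -0.1438, 0.1105]
tool_rot: [-0.0, 0.499, 0.867, -0.0]
contact_force: [0.1, -0.5, 0.9]
finger_gap: 0.0441
t 4.92 tcp [ 0.5774 -0.1438  0.1105] jaw yaw 30.16 zaxis [-0.001 -0.    -1.   ] F [ 0.1 -0.5  0.9] M [-0.08  0.2  -0.04] gap 0.0441 j [ 0.01  0.69  0.3   1.77 -0.28  0.73  0.98]
```

```bash
python3 -m creep '[{"gripper":3.5,"x":0,"y":0,"z":0,"wx":0,"wy":0,"wz":0},{"gripper":3.5,"x":0,"y":0,"z":0,"wx":0,"wy":0,"wz":-6},{"gripper":3.5,"x":0,"y":0,"z":0,"wx":0,"wy":0,"wz":-6},{"gripper":3.5,"x":0,"y":0,"z":0,"wx":0,"wy":0,"wz":-6},{"gripper":3.5,"x":0,"y":0,"z":0,"wx":0,"wy":0,"wz":-6},{"gripper":3.5,"x":0,"y":0,"z":0,"wx":0,"wy":0,"wz":-6},{"gripper":3.5,"x":0,"y":0,"z":0,"wx":0,"wy":0,"wz":-6},{"gripper":3.5,"x":0,"y":0,"z":0,"wx":0,"wy":0,"wz":0},{"gripper":3.5,"x":0,"y":0,"z":0,"wx":0,"wy":0,"wz":0}]' 30;python3 st.py
python3 -m creep '[{"gripper":3.5,"x":0,"y":0,"z":0,"wx":0,"wy":0,"wz":-3},{"gripper":3.5,"x":0,"y":0,"z":0,"wx":0,"wy":0,"wz":-3},{"gripper":3.5,"x":0,"y":0,"z":0,"wx":0,"wy":0,"wz":0}]' 30;python3 st.py
```

```text
t: 6.05
ee_pos: [0.5785, -0.1436, 0.1105]
tool_rot: [0.0, 0.742, 0.671, 0.0]
contact_force: [2.6, -0.5, -1.8]
finger_gap: 0.0439
t 6.05 tcp [ 0.5785 -0.1436  0.1105] jaw yaw -5.72 zaxis [ 0.001 -0.    -1.   ] F [ 2.6 -0.5 -1.8] M [-0.18 -0.28 -0.05] gap 0.0439 j [-0.09  0.72  0.47  1.77 -0.45  0.76  0.51]
t: 6.42
ee_pos: [0.5787, -0.1436, 0.1105]
tool_rot: [0.001, 0.776, 0.631, 0.001]
contact_force: [3.4, -0.8, -3.8]
finger_gap: 0.0439
t 6.42 tcp [ 0.5787 -0.1436  0.1105] jaw yaw -11.73 zaxis [ 0.002 -0.    -1.   ] F [ 3.4 -0.8 -3.8] M [-0.18 -0.55 -0.1 ] gap 0.0439 j [-0.11  0.72  0.5   1.77 -0.48  0.77  0.43]
```

```bash
for i in 1 2; do python3 -m creep '[{"gripper":3.5,"x":0,"y":0,"z":0,"wx":0,"wy":0,"wz":-3},{"gripper":3.5,"x":0,"y":0,"z":0,"wx":0,"wy":0,"wz":-2},{"gripper":3.5,"x":0,"y":0,"z":0,"wx":0,"wy":0,"wz":0},{"gripper":3.5,"x":0,"y":0,"z":0,"wx":0,"wy":0,"wz":0}]' 30 >/dev/null;python3 st.py;done
```

```text
t 6.92 tcp [ 0.5788 -0.1437  0.1105] jaw yaw -16.78 zaxis [ 0.002 -0.    -1.   ] F [ 4.7 -1.2 -5. ] M [-0.22 -0.99 -0.13] gap 0.0436 j [-0.13  0.73  0.53  1.77 -0.5   0.77  0.37]
t 7.42 tcp [ 0.579  -0.1437  0.1105] jaw yaw -21.78 zaxis [ 0.002 -0.001 -1.   ] F [ 5.9 -1.4 -4.9] M [-0.22 -1.06 -0.07] gap 0.0436 j [-0.14  0.73  0.55  1.77 -0.52  0.78  0.3 ]
```

```bash
for i in 1 2 3; do python3 -m creep '[{"gripper":3.5,"x":0,"y":0,"z":0,"wx":0,"wy":0,"wz":-2},{"gripper":3.5,"x":0,"y":0,"z":0,"wx":0,"wy":0,"wz":-2},{"gripper":3.5,"x":0,"y":0,"z":0,"wx":0,"wy":0,"wz":0},{"gripper":3.5,"x":0,"y":0,"z":0,"wx":0,"wy":0,"wz":0}]' 30 >/dev/null;python3 st.py;done
```

```text
t 7.92 tcp [ 0.5791 -0.1438  0.1105] jaw yaw -25.78 zaxis [ 0.002 -0.001 -1.   ] F [ 5.2 -1.7 -4.6] M [-0.29 -1.08 -0.09] gap 0.0442 j [-0.15  0.74  0.57  1.77 -0.54  0.79  0.25]
t 8.43 tcp [ 0.5792 -0.1438  0.1105] jaw yaw -29.78 zaxis [ 0.003 -0.001 -1.   ] F [ 6.  -1.6 -5.6] M [-0.23 -1.17 -0.03] gap 0.0437 j [-0.16  0.74  0.59  1.77 -0.56  0.79  0.19]
t 8.93 tcp [ 0.5795 -0.1435  0.1106] jaw yaw -33.52 zaxis [ 0.002 -0.001 -1.   ] F [ 7.  -2.1 -4.7] M [-0.16 -1.25  1.  ] gap 0.0439 j [-0.17  0.75  0.61  1.77 -0.58  0.8   0.14]
```

```bash
python3 -m creep '[{"gripper":3.5,"x":0,"y":0,"z":0,"wx":0,"wy":0,"wz":-1.5},{"gripper":3.5,"x":0,"y":0,"z":0,"wx":0,"wy":0,"wz":0},{"gripper":3.5,"x":0,"y":0,"z":0,"wx":0,"wy":0,"wz":0},{"gripper":3.5,"x":0,"y":0,"z":0,"wx":0,"wy":0,"wz":0}]' 30 >/dev/null;python3 st.py
```

```text
t 9.43 tcp [ 0.5798 -0.1429  0.1106] jaw yaw -35.0 zaxis [ 0.003 -0.    -1.   ] F [ 8.1 -0.7 -4.6] M [ 0.03 -1.34  1.06] gap 0.0443 j [-0.18  0.75  0.62  1.77 -0.58  0.8   0.12]
```

```bash
python3 -m creep '[{"gripper":9.4,"x":0,"y":0,"z":0,"wx":0,"wy":0,"wz":0},{"gripper":9.4,"x":0,"y":0,"z":0,"wx":0,"wy":0,"wz":0},{"gripper":9.4,"x":0,"y":0,"z":0,"wx":0,"wy":0,"wz":0},{"gripper":9.4,"x":0,"y":0,"z":0,"wx":0,"wy":0,"wz":0},{"gripper":9.4,"x":0,"y":0,"z":0,"wx":0,"wy":0,"wz":0},{"gripper":9.4,"x":0,"y":0,"z":3,"wx":0,"wy":0,"wz":0},{"gripper":9.4,"x":0,"y":0,"z":3,"wx":0,"wy":0,"wz":0},{"gripper":9.4,"x":0,"y":0,"z":4,"wx":0,"wy":0,"wz":0},{"gripper":9.4,"x":-2,"y":-4,"z":3,"wx":0,"wy":0,"wz":5},{"gripper":9.4,"x":-2,"y":-4,"z":0,"wx":0,"wy":0,"wz":5},{"gripper":9.4,"x":-2,"y":-4,"z":0,"wx":0,"wy":0,"wz":5},{"gripper":9.4,"x":-2,"y":-3,"z":0,"wx":0,"wy":0,"wz":4},{"gripper":9.4,"x":0,"y":0,"z":0,"wx":0,"wy":0,"wz":0},{"gripper":9.4,"x":0,"y":0,"z":0,"wx":0,"wy":0,"wz":0}]' 30;python3 st.py
python3 - <<'E'
from ov import *
for n,(x,y,w,h) in dict(top=(230,140,100,75),side=(215,170,90,70)).items():
    c=cam(n);np.savez(f"{n}1.npz",**c)
    crop(c,f"pics/n2{n}.png",x,y,w,h,8)
E
```

```text
t: 11.18
ee_pos: [0.4983, -0.2928, 0.2404]
tool_rot: [-0.0, 0.8, 0.6, 0.0]
contact_force: [-0.1, -0.2, -0.9]
finger_gap: 0.094
t 11.18 tcp [ 0.4983 -0.2928  0.2404] jaw yaw -16.32 zaxis [ 0.     0.001 -1.   ] F [-0.1 -0.2 -0.9] M [-0.03  0.04 -0.  ] gap 0.094 j [ 0.09  0.55  0.63  1.69 -0.37  1.02  0.56]
```

View pics/n2top.png

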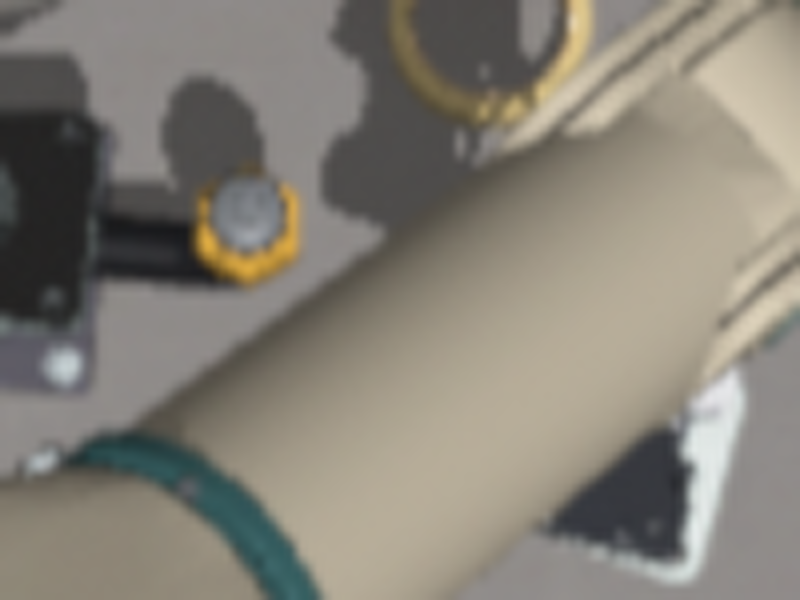

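View pics/n2side.png

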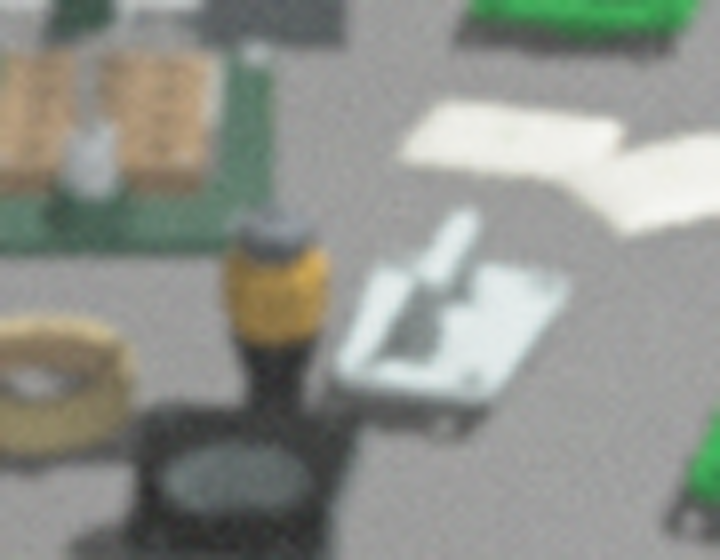

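```bash
python3 - <<'E'
from ov import *
c=dict(np.load("top1.npz"));W=cloud(c)
for u,v in[(262,175),(270,175),(276,175),(285,172),(290,180),(280,185),(300,175),(305,190),(315,160),(325,175),(250,200),(262,205)]:print(u,v,np.round(W[v,u],3))
c=dict(np.load("side1.npz"));cv2.imwrite("pics/side1.png",cv2.cvtColor(c["frame"],cv2.COLOR_RGB2BGR))
E
```

```text
262 175 [ 0.554 -0.149  0.116]
270 175 [ 0.575 -0.178  0.004]
276 175 [ 0.443 -0.185  0.719]
285 172 [ 0.449 -0.203  0.717]
290 180 [ 0.431 -0.212  0.729]
280 185 [ 0.419 -0.192  0.741]
300 175 [ 0.443 -0.233  0.715]
305 190 [ 0.414 -0.243  0.707]
315 160 [ 0.481 -0.267  0.684]
325 175 [ 0.45  -0.288  0.679]
250 200 [ 0.386 -0.136  0.775]
262 205 [ 0.376 -0.158  0.783]
```

View pics/side1.png

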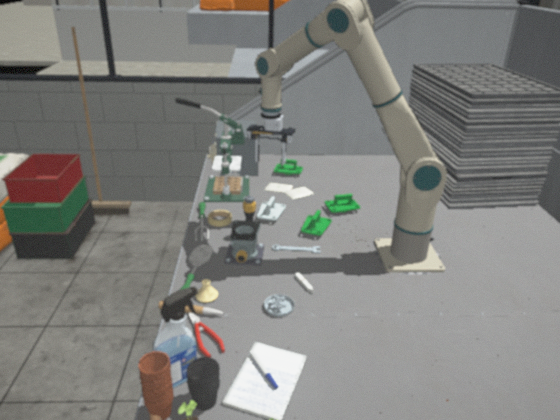

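The side view shows the arm far above everything and the hand over the cover, at about pixel (268,140). I'll descend onto the handle.

```bash
python3 -m creep '[{"gripper":9.4,"x":-0.5,"y":-0.7,"z":-3,"wx":0,"wy":0,"wz":0},{"gripper":9.4,"x":0,"y":0,"z":-3,"wx":0,"wy":0,"wz":0},{"gripper":9.4,"x":0,"y":0,"z":-3,"wx":0,"wy":0,"wz":0},{"gripper":9.4,"x":0,"y":0,"z":-3,"wx":0,"wy":0,"wz":0},{"gripper":9.4,"x":0,"y":0,"z":0,"wx":0,"wy":0,"wz":0},{"gripper":9.4,"x":0,"y":0,"z":0,"wx":0,"wy":0,"wz":0}]' 20;python3 st.py
python3 - <<'E'
from ov import *
for n,(x,y,w,h) in dict(side=(235,160,70,60)).items():
    c=cam(n);s=arm.observe();tc=np.array(s["ee_pos"])
    C=np.array([.493,-.3,0]);pts=[(tc,(0,0,255)),(C+[0,0,.072],(255,0,0))]+[(p,(0,255,0)) for p in pose(C+[0,0,.072],-16.2,np.array([(0,-.04,0),(0,.04,0)]))]
    crop(c,f"pics/c1{n}.png",x,y,w,h,10,pts)
E
```

```text
t: 12.02
ee_pos: [0.4938, -0.3005, 0.1213]
tool_rot: [0.001, 0.8, 0.6, 0.0]
contact_force: [0.7, 0.1, 1.6]
finger_gap: 0.0936
t 12.03 tcp [ 0.4938 -0.3005  0.1213] jaw yaw -16.26 zaxis [ 0.001 -0.001 -1.   ] F [0.7 0.1 1.6] M [-0.08  0.13  0.01] gap 0.0936 j [ 0.17  0.69  0.54  1.82 -0.49  0.77  0.68]
```

View pics/c1side.png

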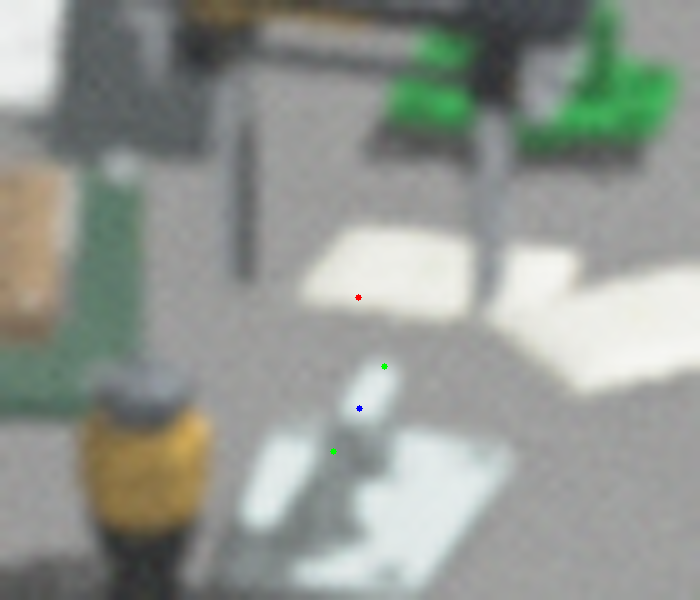

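```bash
python3 -m creep '[{"gripper":9.4,"x":-0.1,"y":0,"z":-2,"wx":0,"wy":0,"wz":0},{"gripper":9.4,"x":0,"y":0,"z":-2,"wx":0,"wy":0,"wz":0},{"gripper":9.4,"x":0,"y":0,"z":-2,"wx":0,"wy":0,"wz":0},{"gripper":9.4,"x":0,"y":0,"z":-1.9,"wx":0,"wy":0,"wz":0},{"gripper":9.4,"x":0,"y":0,"z":0,"wx":0,"wy":0,"wz":0},{"gripper":9.4,"x":0,"y":0,"z":0,"wx":0,"wy":0,"wz":0}]' 10;python3 st.py
python3 -m creep '[{"gripper":5,"x":0,"y":0,"z":0,"wx":0,"wy":0,"wz":0},{"gripper":5,"x":0,"y":0,"z":0,"wx":0,"wy":0,"wz":0},{"gripper":5,"x":0,"y":0,"z":0,"wx":0,"wy":0,"wz":0},{"gripper":2.5,"x":0,"y":0,"z":0,"wx":0,"wy":0,"wz":0},{"gripper":2.5,"x":0,"y":0,"z":0,"wx":0,"wy":0,"wz":0},{"gripper":1,"x":0,"y":0,"z":0,"wx":0,"wy":0,"wz":0},{"gripper":1,"x":0,"y":0,"z":0,"wx":0,"wy":0,"wz":0},{"gripper":1,"x":0,"y":0,"z":0,"wx":0,"wy":0,"wz":0}]' 10 >/dev/null;python3 st.py
```

```text
t: 12.82
ee_pos: [0.4923, -0.3011, 0.0422]
tool_rot: [0.001, 0.8, 0.6, 0.0]
contact_force: [0.1, 0.1, -0.5]
finger_gap: 0.094
t 12.82 tcp [ 0.4923 -0.3011  0.0422] jaw yaw -16.32 zaxis [ 0.001 -0.001 -1.   ] F [ 0.1  0.1 -0.5] M [-0.09  0.09  0.02] gap 0.094 j [ 0.22  0.8   0.45  1.86 -0.57  0.61  0.75]
t 13.82 tcp [ 0.4928 -0.3011  0.0418] jaw yaw -16.32 zaxis [ 0.002 -0.001 -1.   ] F [ 3.9 -1.1  2.4] M [-0.21 -0.77  0.02] gap 0.0176 j [ 0.22  0.8   0.45  1.86 -0.57  0.61  0.75]
```

```bash
python3 -m creep '[{"gripper":1,"x":0,"y":0,"z":0,"wx":0,"wy":0,"wz":0},{"gripper":1,"x":0,"y":0,"z":0,"wx":0,"wy":0,"wz":0},{"gripper":1,"x":0,"y":0,"z":0,"wx":0,"wy":0,"wz":0}]' 50 >/dev/null;python3 st.py
python3 -m creep '[{"gripper":1,"x":0,"y":0,"z":1,"wx":0,"wy":0,"wz":0},{"gripper":1,"x":0,"y":0,"z":1,"wx":0,"wy":0,"wz":0},{"gripper":1,"x":0,"y":0,"z":1,"wx":0,"wy":0,"wz":0},{"gripper":1,"x":0,"y":0,"z":0,"wx":0,"wy":0,"wz":0},{"gripper":1,"x":0,"y":0,"z":0,"wx":0,"wy":0,"wz":0}]' 50 >/dev/null;python3 st.py
```

```text
t 14.2 tcp [ 0.4926 -0.3009  0.0417] jaw yaw -16.31 zaxis [ 0.001 -0.001 -1.   ] F [ 2.1 -0.7 -0.4] M [-0.31 -0.75 -0.01] gap 0.016 j [ 0.22  0.8   0.44  1.86 -0.57  0.61  0.75]
t 14.82 tcp [ 0.4917 -0.3003  0.0714] jaw yaw -16.3 zaxis [-0.  0. -1.] F [-0.5 -0.3 -5.9] M [-0.07  0.07 -0.02] gap 0.0157 j [ 0.2   0.76  0.48  1.85 -0.54  0.67  0.72]
```

```bash
python3 -m creep '[{"gripper":1,"x":0,"y":0,"z":4,"wx":0,"wy":0,"wz":0},{"gripper":1,"x":0,"y":0,"z":5,"wx":0,"wy":0,"wz":0},{"gripper":1,"x":0,"y":0,"z":5,"wx":0,"wy":0,"wz":0},{"gripper":1,"x":0,"y":0,"z":5,"wx":0,"wy":0,"wz":0},{"gripper":1,"x":1,"y":3,"z":0,"wx":0,"wy":0,"wz":1},{"gripper":1,"x":1,"y":3,"z":0,"wx":0,"wy":0,"wz":1},{"gripper":1,"x":1,"y":3,"z":0,"wx":0,"wy":0,"wz":1},{"gripper":1,"x":1,"y":3,"z":0,"wx":0,"wy":0,"wz":1},{"gripper":1,"x":1,"y":3,"z":0,"wx":0,"wy":0,"wz":1},{"gripper":1,"x":1,"y":3,"z":0,"wx":0,"wy":0,"wz":1},{"gripper":1,"x":1,"y":3,"z":0,"wx":0,"wy":0,"wz":1},{"gripper":1,"x":1,"y":3,"z":0,"wx":0,"wy":0,"wz":1},{"gripper":1,"x":1,"y":3,"z":0,"wx":0,"wy":0,"wz":1},{"gripper":1,"x":1.2,"y":2.3,"z":0,"wx":0,"wy":0,"wz":1.3},{"gripper":1,"x":0,"y":0,"z":0,"wx":0,"wy":0,"wz":0},{"gripper":1,"x":0,"y":0,"z":-2.5,"wx":0,"wy":0,"wz":0},{"gripper":1,"x":0,"y":0,"z":-3,"wx":0,"wy":0,"wz":0},{"gripper":1,"x":0,"y":0,"z":-2,"wx":0,"wy":0,"wz":0},{"gripper":1,"x":0,"y":0,"z":0,"wx":0,"wy":0,"wz":0},{"gripper":1,"x":0,"y":0,"z":0,"wx":0,"wy":0,"wz":0}]' 50 >/dev/null;python3 st.py
python3 - <<'E'
from ov import *
for n,(x,y,w,h) in dict(top=(190,130,80,60),side=(205,180,80,80)).items():
    c=cam(n);np.savez(f"{n}2.npz",**c);crop(c,f"pics/k1{n}.png",x,y,w,h,10 if n=="top" else 7.5)
E
```

```text
t 17.32 tcp [ 0.5944 -0.0086  0.1873] jaw yaw -6.08 zaxis [ 0.001 -0.001 -1.   ] F [ 0.4 -0.1 -4. ] M [-0.05  0.08 -0.01] gap 0.0157 j [-0.38  0.63  0.56  1.71 -0.4   0.92  0.24]
```

View pics/k1top.png

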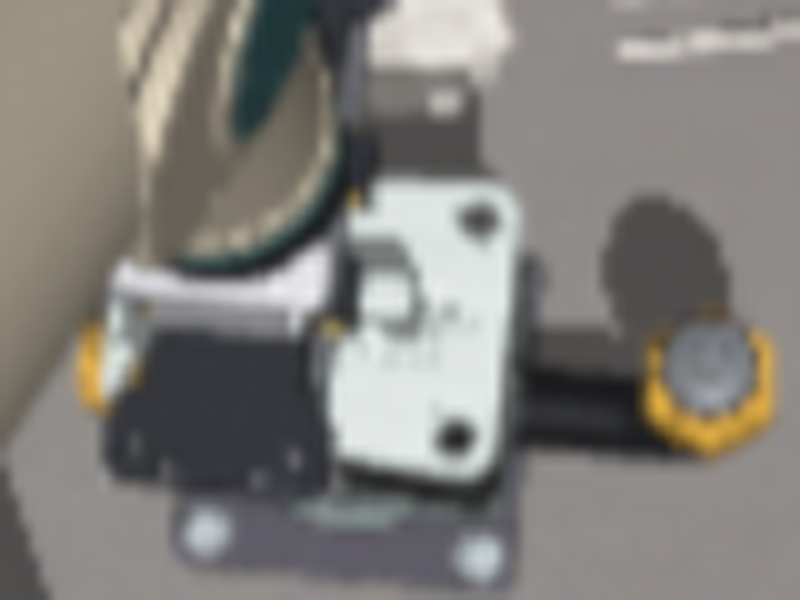

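View pics/k1side.png

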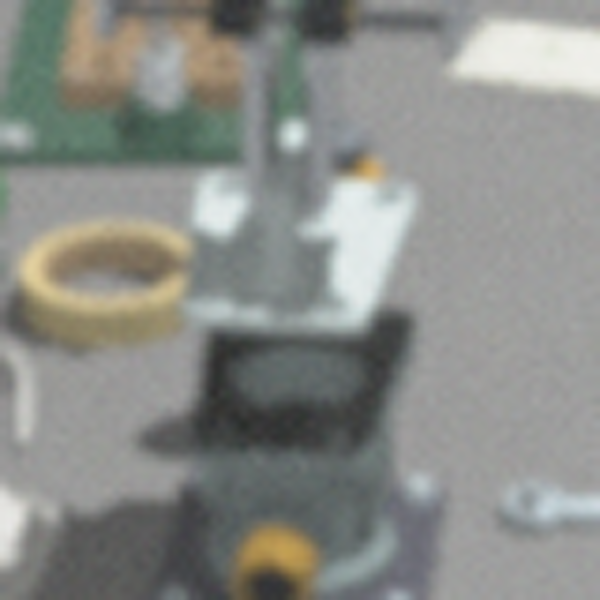

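```bash
python3 - <<'E'
from ov import *
c=dict(np.load("top2.npz"))
T=np.array([(455,436),(478,219)])/10+[190,130]-.5
z=.1873-.0417+.026
Q=ray(c,T,z);print(np.round(Q,4),"dist",np.linalg.norm(Q[0]-Q[1]))
o,a,r=fit(HOL[:2],Q);print("cover",np.round(o,4),round(a,2),np.round(r,1).tolist(),"minus tcp",(o-[.5944,-.0086])*1e3)
# gray centroids
g=cv2.cvtColor(c["frame"],cv2.COLOR_RGB2GRAY).astype(float)
R=[]
for u,v in T:
    ys,xs=np.mgrid[int(v)-3:int(v)+5,int(u)-3:int(u)+5];w=np.clip(170-g[ys,xs],0,None);k=(xs-u)**2+(ys-v)**2<10;w=w*k
    R.append(((w*xs).sum()/w.sum(),(w*ys).sum()/w.sum()))
print(T,R);o,a,r=fit(HOL[:2],ray(c,R,z));print("cover",np.round(o,4),round(a,2),np.round(r,1).tolist())
W=cloud(c);P=W[130:190,190:270].reshape(-1,3);k=(P[:,2]>.16)&(P[:,2]<.18)&(P[:,1]<-.02);print(np.nanmedian(P[k],0),k.sum())
# plane fit for level
A=np.c_[P[k][:,:2],np.ones(k.sum())];co=np.linalg.lstsq(A,P[k][:,2],rcond=None)[0];print("slopes deg",np.degrees(co[:2]))
E
```

```text
[[ 0.5509 -0.0576  0.1716]
 [ 0.6262 -0.0653  0.1716]] dist 0.07574561222204244
cover [ 0.594  -0.0078] -5.81 [[0.1, -0.0], [-0.1, 0.0]] minus tcp [-0.39180941  0.8477608 ]
[[235.  173.1]
 [237.3 151.4]] [(np.float64(235.10299401197605), np.float64(173.3688622754491)), (np.float64(237.47350427350426), np.float64(151.58290598290597))]
cover [ 0.5934 -0.0082] -5.97 [[-0.0, 0.0], [0.0, -0.0]]
[ 0.57884218 -0.05443794  0.17169497] 453
slopes deg [0.98694728 3.60562412]
```

```bash
python3 - <<'E'
from ov import *
def plane(c,cen,yaw,z0,name,tol=.012,side=False):
    W=cloud(c);hsv=cv2.cvtColor(c["frame"],cv2.COLOR_RGB2HSV)
    a=np.radians(yaw);D=W-np.array([*cen,0]);lx=D[...,0]*np.cos(a)+D[...,1]*np.sin(a);ly=-D[...,0]*np.sin(a)+D[...,1]*np.cos(a)
    k=(abs(lx)<.045)&(abs(ly)<.062)&(abs(lx)>.015)&(abs(W[...,2]-z0)<tol)&(hsv[...,2]>150)&(hsv[...,1]<45)
    x,y,z=lx[k],ly[k],W[...,2][k]
    for _ in range(4):
        A=np.c_[x,y,np.ones(len(x))];co=np.linalg.lstsq(A,z,rcond=None)[0];r=z-A@co;g=abs(r)<2.5*r.std();x,y,z=x[g],y[g],z[g]
    print(name,len(x),"z at centre",round(co[2],4),"slope x,y deg",np.round(np.degrees(co[:2]),2),"rms",r.std(),"y range",y.min(),y.max())
for n in("top","side"):
    plane(dict(np.load(n+"0.npz")),(.4935,-.3004),-16.2,.026,n+" bench")
    plane(dict(np.load(n+"2.npz")),(.594,-.008),-6,.1716,n+" held")
E
```

```text
top bench 398 z at centre 0.0271 slope x,y deg [-0.4   0.13] rms 0.003064357890577402 y range -0.06196348806538109 0.06168948717826391
top held 209 z at centre 0.1723 slope x,y deg [0.11 0.34] rms 0.00238052620656147 y range -0.06175984318698728 0.06068144262623765
side bench 172 z at centre 0.0276 slope x,y deg [-0.06 -0.58] rms 0.002553895409103289 y range -0.05945614303041018 0.06165410233851769
side held 180 z at centre 0.1735 slope x,y deg [ 0.47 -0.12] rms 0.0017173973724638112 y range -0.0616260465374096 0.061902315150016936
```

```bash
python3 - <<'E'
from ov import *
for f in("top0","top1"):
  c=dict(np.load(f+".npz"))
  if f=="top0":
    T=np.array([(541,452),(568,160),(150,162),(125,370)])/14+[198,145]-.5
    o,a,r=fit(HOL,ray(c,T,.104));print("threads",np.round(o,4),round(a,2),np.round(r,1).tolist())
    print("bore",ray(c,[222.5,165.2],.104))
    # bore rim: bright->dark edge subpixel fits with ellipse on upscaled gray threshold
  x0,y0=198,145
  g=cv2.resize(cv2.cvtColor(c["frame"],cv2.COLOR_RGB2GRAY)[y0:190,x0:253],None,fx=14,fy=14,interpolation=cv2.INTER_CUBIC)
  m=(g>np.percentile(g[150:430,220:480],10)+12).astype(np.uint8)
  print(g[290,200:500:15],g[130:450:15,350])
E
```

```text
threads [ 0.5937 -0.0061] -5.63 [[-0.2, 0.1], [0.2, 0.8], [0.2, -0.7], [-0.2, -0.1]]
bore [[ 0.59259969 -0.00711302  0.104     ]]
[35 43 84 77 73 64 43 36 35 35 36 37 35 34 36 40 63 77 65 42] [ 42  36  43  89 104  90  70  46  38  34  34  37  38  38  36  36  34  28
  29  35  36  36]
[19 23 53 55 63 62 42 35 34 34 34 36 35 34 35 39 62 75 64 41] [ 30  28  42  88 102  88  69  45  37  34  32  36  38  36  36  36  33  27
  28  34  35  36]
```

```bash
python3 -m creep '[{"gripper":1,"x":-0.05,"y":0.13,"z":0,"wx":0,"wy":0,"wz":0.1},{"gripper":1,"x":0,"y":0,"z":-1,"wx":0,"wy":0,"wz":0},{"gripper":1,"x":0,"y":0,"z":-1,"wx":0,"wy":0,"wz":0},{"gripper":1,"x":0,"y":0,"z":-1,"wx":0,"wy":0,"wz":0},{"gripper":1,"x":0,"y":0,"z":0,"wx":0,"wy":0,"wz":0}]' 50 >/dev/null;python3 st.py
python3 -m creep '[{"gripper":1,"x":0,"y":0,"z":-0.6,"wx":0,"wy":0,"wz":0},{"gripper":1,"x":0,"y":0,"z":-0.6,"wx":0,"wy":0,"wz":0},{"gripper":1,"x":0,"y":0,"z":-0.6,"wx":0,"wy":0,"wz":0},{"gripper":1,"x":0,"y":0,"z":0,"wx":0,"wy":0,"wz":0},{"gripper":1,"x":0,"y":0,"z":0,"wx":0,"wy":0,"wz":0}]' 50 >/dev/null;python3 st.py
python3 - <<'E'
from ov import *
for n,(x,y,w,h) in dict(top=(190,130,80,60),side=(205,180,80,80)).items():
    c=cam(n);np.savez(f"{n}3.npz",**c);crop(c,f"pics/k2{n}.png",x,y,w,h,10 if n=="top" else 7.5)
E
```

```text
t 18.05 tcp [ 0.5924 -0.0062  0.1551] jaw yaw -5.92 zaxis [-0.003 -0.    -1.   ] F [ 0.1 -0.8 -4.3] M [-0.    0.14  0.05] gap 0.0157 j [-0.36  0.66  0.53  1.74 -0.43  0.86  0.26]
t 18.68 tcp [ 0.5935 -0.0064  0.1386] jaw yaw -5.92 zaxis [ 0. -0. -1.] F [ 0.7  0.4 -5. ] M [-0.06  0.08  0.03] gap 0.0156 j [-0.35  0.68  0.52  1.76 -0.44  0.82  0.27]
```

View pics/k2top.png

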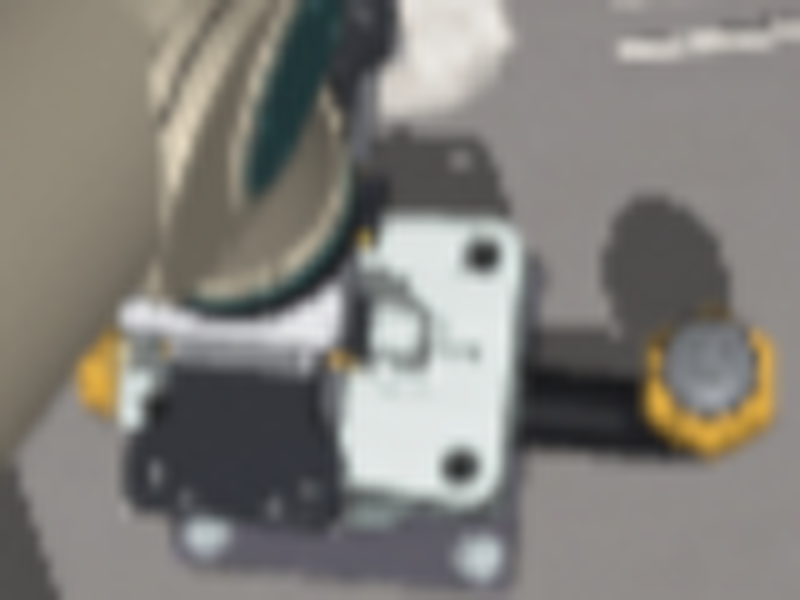

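View pics/k2side.png

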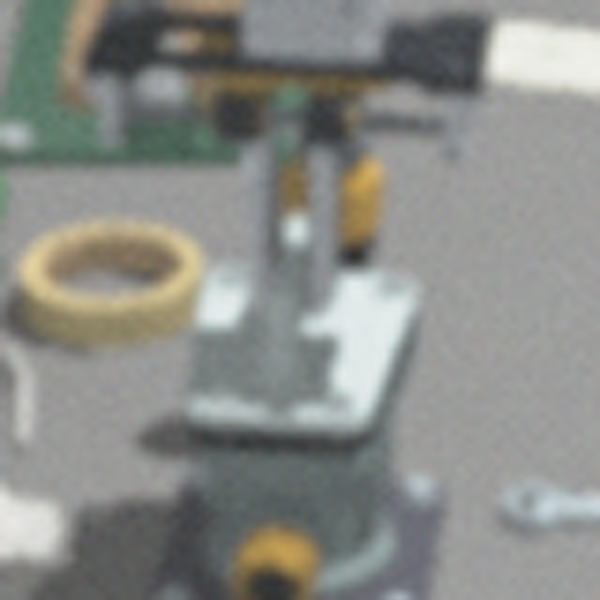

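```bash
python3 - <<'E'
from ov import *
c=dict(np.load("top3.npz"));z=.1386-.0417+.026
T=np.array([(461,466),(482,256)])/10+[190,130]-.5
o,a,r=fit(HOL[:2],ray(c,T,z));print("hand",np.round(o,4),round(a,2),np.round(r,1).tolist())
g=cv2.cvtColor(c["frame"],cv2.COLOR_RGB2GRAY).astype(float);R=[]
for u,v in T:
    ys,xs=np.mgrid[int(v)-3:int(v)+5,int(u)-3:int(u)+5];w=np.clip(170-g[ys,xs],0,None)*((xs-u)**2+(ys-v)**2<9)
    R.append(((w*xs).sum()/w.sum(),(w*ys).sum()/w.sum()))
o,a,r=fit(HOL[:2],ray(c,R,z));print("centroid",np.round(o,4),round(a,2),np.round(r,1).tolist())
# level and height
for n,cc in(("top",c),("side",dict(np.load("side3.npz")))):
    W=cloud(cc);hsv=cv2.cvtColor(cc["frame"],cv2.COLOR_RGB2HSV)
    t=np.radians(-5.9);D=W-np.array([.5933,-.0066,0]);lx=D[...,0]*np.cos(t)+D[...,1]*np.sin(t);ly=-D[...,0]*np.sin(t)+D[...,1]*np.cos(t)
    k=(abs(lx)<.045)&(abs(ly)<.062)&(abs(lx)>.015)&(abs(W[...,2]-z)<.012)&(hsv[...,2]>150)&(hsv[...,1]<45)
    x,y,zz=lx[k],ly[k],W[...,2][k]
    for _ in range(4):
        A=np.c_[x,y,np.ones(len(x))];co=np.linalg.lstsq(A,zz,rcond=None)[0];q=zz-A@co;gg=abs(q)<2.5*q.std();x,y,zz=x[gg],y[gg],zz[gg]
    print(n,len(x),"z",round(co[2],4),"expected",round(z,4),"slopes",np.round(np.degrees(co[:2]),2))
E
```

```text
hand [ 0.5923 -0.0056] -5.49 [[0.1, -0.0], [-0.1, 0.0]]
centroid [ 0.5925 -0.0058] -5.95 [[-0.2, 0.0], [0.2, -0.0]]
top 197 z 0.1232 expected 0.1229 slopes [ 0.58 -0.53]
side 186 z 0.1243 expected 0.1229 slopes [ 0.55 -0.4 ]
```

```bash
python3 -m creep '[{"gripper":1,"x":0.06,"y":-0.07,"z":-0.08,"wx":0,"wy":0,"wz":0},{"gripper":1,"x":0,"y":0,"z":0,"wx":0,"wy":0,"wz":0},{"gripper":1,"x":0,"y":0,"z":0,"wx":0,"wy":0,"wz":0},{"gripper":1,"x":0,"y":0,"z":0,"wx":0,"wy":0,"wz":0},{"gripper":1,"x":0,"y":0,"z":0,"wx":0,"wy":0,"wz":0},{"gripper":1,"x":0,"y":0,"z":0,"wx":0,"wy":0,"wz":0}]' 50 >/dev/null;python3 st.py
python3 - <<'E'
from ov import *
s=arm.observe();c=cam("top");z=s["ee_pos"][2]-.0417+.026
g=cv2.cvtColor(c["frame"],cv2.COLOR_RGB2GRAY).astype(float);R=[]
for u,v in np.array([(461,466),(482,256)])/10+[190,130]-.5:
  for _ in range(3):
    ys,xs=np.mgrid[int(v)-3:int(v)+5,int(u)-3:int(u)+5];w=np.clip(170-g[ys,xs],0,None)*((xs-u)**2+(ys-v)**2<9)
    u,v=(w*xs).sum()/w.sum(),(w*ys).sum()/w.sum()
  R.append((u,v))
o,a,r=fit(HOL[:2],ray(c,R,z));print("cover",np.round(o,4),round(a,2),np.round(r,1).tolist(),"underside",z-.008)
cv2.imwrite("pics/end.png",cv2.cvtColor(c["frame"],cv2.COLOR_RGB2BGR))
E
```

```text
t 19.52 tcp [ 0.5939 -0.007   0.1377] jaw yaw -5.92 zaxis [ 0.  0. -1.] F [ 1.3 -0.3 -5. ] M [-0.05  0.09  0.02] gap 0.0158 j [-0.35  0.68  0.52  1.76 -0.44  0.82  0.27]
cover [ 0.5929 -0.0066] -5.77 [[0.1, -0.0], [-0.1, 0.0]] underside 0.11397628373278679
```

View pics/end.png

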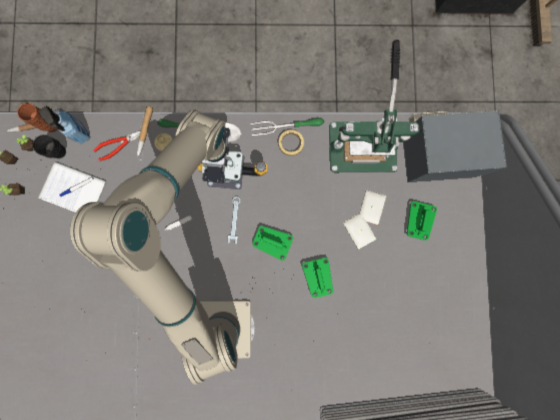

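```bash
python3 -c "
from rig import arm
arm.finish_job()"; python3 st.py
```

```text
the job is handed in; nothing more can be done
the job is handed in; nothing more can be done
```

I tightened the union nut, then lifted the cover by its handle. I handed the job in while holding it about 10 mm above the gasket, with the spigot started in the bore.

- **Nut:** I gripped it squarely on its flats (44.1 mm) and turned it about 64° clockwise. At the end the turning moment jumped from about 0.1 to 1.0 N m, which I took as the stop. A further 1.5° of wrist turn did not raise the moment, so the pads were probably slipping on the tight nut.
- **Cover position:** The last camera check put the cover at (0.5929, -0.0066) m and -5.8°. The housing estimate is about (0.593, -0.0067) m and -5.8°. The plate's underside was at 0.114 m, the grip was 50 N, and contact forces were no more than the cover's own weight.
- **Limits of the checks:**
  - **Screw holes:** only the two wide-end holes could be seen from above; the hand hid the other two. The housing estimates from the threads, the bore and the nut agreed to about 1 mm.
  - **Level:** depth-map slopes read about 0.5° from both cameras, which is within their noise; the tool itself was vertical to within 0.1°.
- **Other things:** I touched nothing else. The last overhead picture shows the other things it covers where they were, but the arm partly hid the dish, rose and labels. The job took about 19.6 s.

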